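# Open the safety filler cap of a meal-box warmer

### The arm

A 6-joint arm with a two-finger parallel gripper is mounted at the origin on a cart in front of the work surface, level with it; the furniture and walls round the work are solid. World frame = base frame: x ahead of the robot, y to its left, z up, the work surface at z = 0. Lengths are in m, angles in rad, forces in N, time in s.
With the tool pointing down it reaches from about 0.35 to 1 m from the base axis. Payload 7.1 kg.
Tool frame: the origin (TCP) lies at the very end of the fingers, on their centre line; the grasp point (between the pads) lies 19 mm behind it (r.grip_depth is the distance from the TCP to the grasp point, in m); z points along the fingers, y is the line along which they close (so a half turn about z gives the same grasp; the last joint's range is limited). The gripper opens to 85 mm and grips with 20 to 120 N. Pads are 22 mm wide; open, the fingers measure 114 mm over their backs; the gripper's body (76 mm by 85 mm) begins 54 mm behind the grasp point. The pads swing forward as they close: fully open they stand 13 mm farther back than shut.
Start: joints at [-1.367, 0.423, 1.63, -0, 1.089, -0.019], TCP at [0.138, -0.61, 0.231] pointing down, gripper open.
Joint ranges: [-3, 3], [-0.9, 2.11], [0.09, 2.58], [-1.31, 4.45], [0.11, 2.69], [-2.54, 2.54]. Speed limits (rad/s): [2.39, 2.39, 3.01, 3.14, 3.14, 3.14].

### API

Orientations are given as a 3x3 rotation matrix whose columns are the frame's x, y, z axes.
In Python, from plant import r gives the robot as it stands. The module is installed in compiled form; this text tells all that it offers.
- The arm moves only by the tool jog_arm, never from a script. Its argument "motion" is a list of rows, each an object with "dp": the shift along the tool's x, y, z in m, a list of three; "rot": the turn, a rotation vector about the tool's x, y, z in degrees, a list of three; "grip": the gripper command: -1 is fully open, 1 is shut, values between are in proportion. In form: [{"dp": [x, y, z], "rot": [rx, ry, rz], "grip": grip}, ...]. A call has 1 to 20 rows; each row shifts and turns the commanded pose from where the row before left it, along the tool's axes as they then stand; what a row does not reach is not made up. A row lasts 1/10 s, in which the tool goes at most 50 mm and 8.59 degrees, less where a joint would pass 70% of its speed; a pose out of reach is approached as far as the arm can. A call is refused whole if a number of a shift passes 0.05 or a number of a turn 8.59, either way. A call with a gripper value outside its range is refused whole. The fingers move at their own pace and stop on an object; "force" is the grip in N (left out, the last holds). Time passes only in rows, so rows that do not move let the fingers close. It gives the time, the measured TCP pose, the force, the opening and the grip force at its end, in the units of the state.
- r.observe(): the state, without advancing time (a new reading comes with each control period).
- r.snapshot(name): name is "scene" or "top" or "wrist"; returns a dict with "frame" (420x560x3 uint8, blue, green, red), "mtx" (3x3 intrinsics, pixels), "dist_coeffs" ([k1, k2, p1, p2, k3] as OpenCV has them; the pictures are not rectified), "R" (3x3) and "t" (3): a world point X has camera coordinates R X + t; the wrist camera has in their place "mount" (4x4, takes a point from camera to tool coordinates, whose origin is the TCP and whose axes are the flange's). Camera axes: x right, y down, z forward; pixel columns grow to the right and rows downward; lengths in m; the calibration is good to about 2 mm. A picture is of the moment at which its call begins: read the wrist's pose just before it. There is no depth.
- r.close_job(): hands the job in; it is judged then, once.
The state is a dict: "time": time; "q": joint angles; "qvel": joint speeds; "tau": joint torques, N m; "position": TCP position; "orientation": TCP orientation; "wrist_force": force on the tool from outside, world axes, zero at the start; "torque": the same for the moment, N m; "finger_gap": opening from 0.0 (shut) to 1.0 (fully open); "finger_force": force on a finger pad.
Only numpy, scipy, OpenCV 4.12 (cv2) and the standard library are available. Lean on these libraries where they do the work, as an engineer would, in place of code of your own. Each camera call takes 0.05 s, during which the arm holds its last target. There are 200 camera calls.

### The job

The water jacket of the meal-box warmer is due for topping up. Take off its filler cap: push the cap down against its spring until it comes to a firm stop, keep it down and turn it anticlockwise until it stops again, then lift it straight off, using no more force than it needs. Set the cap down gently, grip upwards and wholly on the wooden board, let go, and leave the other things as they are.

Things in the scene. Friction and masses are not known exactly. Their poses are not given: they have to be found in the camera images.
- warmer: grey metal meal-box warmer fixed on the table, 280 (x) x 250 (y) x 105 mm high; origin: centre of its underside; z up, its front (control panel) looks along its -x. A flat deck 105 mm deep runs along the front of its top with the filler in the middle; behind it a meal box stands in the well and rises to 125 mm above the table.
- filler_neck (a point): point on the filler neck's axis, level with the deck's top (90 mm in front of the warmer's origin, 105 mm above its underside); axes as the warmer's. The neck is 39 mm wide (50 mm over its three catches), 24 mm high; the sprung seal ring in its mouth reaches 38 mm above the deck once the cap is off. Marks on the deck: red locked, green roughly open.
- filler_cap: round black cap with a red grip bar, 60 mm in diameter, 50 mm high, 0.10 to 0.16 kg. Origin: centre of the skirt's lower rim; z up along its axis. Its disc's flat top is 28 mm above the origin; on that stands the grip bar, 50 mm long along the cap's x, 14 mm thick along y, 22 mm high. Locked: rim 12 mm above the deck, x axis within 4 degrees of the warmer's.
- cap_grip (a point): point on the cap's axis inside the grip bar, 40 mm above the cap's origin; turns with the cap. The spring pushes the cap up with 3.5 N when locked and 0.35 N more per mm of press. Cap and neck stand 40 N before they are harmed: all contact forces between cap and warmer added up, the spring's (4 to 8 N) included; so feel for each stop with 10 N or 0.2 N m.
- resting_board: small dark hardwood board lying loose on the table beside the warmer, on its left or its right, 84 (x) x 200 (y) x 16 mm thick; origin: centre of its underside, so its top is 16 mm above the origin
- label_roll: roll of labels lying flat on the other side of the warmer from the board, 77 mm in diameter, 25 mm high; origin: centre of its underside; leave alone
- thermometer: blue probe thermometer lying flat in front of the warmer, 179 mm long along its y, 26 mm wide, 16 mm high; origin: centre of its underside; leave alone
- spray_bottle: spray bottle, 56 x 121 x 252 mm high, standing behind the work on the right; origin: centre of its underside; leave alone
- cap_lugs (a point): point on the cap's axis 3.5 mm above its origin, midway between the three lugs inside the skirt. To clear the catch teeth the cap must go down 2 to 8 mm; a hard stop comes 1.5 mm below that. The depth differs from warmer to warmer and can only be felt. The sprung seal gives way with the cap; the stop does not.
- cap_disc (a point): centre of the disc's flat top, 28 mm above the cap's origin. Held down at or just off the lower stop the cap turns anticlockwise (from above) by 49 to 78 degrees, as the neck happens to be fitted, to a second hard stop. At that stop and up to 4 degrees short of it the lugs stand in their slots: the cap springs up 3 mm if let and lifts straight off; 20 mm clears the neck. Sideways play 1.5 mm.
There are look-alikes about, which are no part of the job. Of the things shaped like the filler_cap, the black one is meant.

How it is judged:
By the outcome, as a careful person would: the job done as asked, in the order asked, and still so for the second after the job is handed in, with the robot touching nothing.
It also fails if it takes over 54 s, if anything falls off the work surface, if the arm or the gripper's body presses on something with over 40 N, if the wrist force passes 120 N, or if a joint passes its speed limit or range.

## Working session

There is one attempt and no reset: what is moved stays moved. The work goes in short steps, Python scripts to look and compute and a tool call to move; the robot and the scene stay as the last step left them, time stands still between calls to the robot, and variables do not carry over. Pictures are saved under pics/ and viewed, at most 10 in all, crops included, and the job is handed in when it is done.

Besides the shell and the picture viewer there is one more tool, called after "Emit:" as name([rows], argument=value, ...), one row to a line, values as JSON. jog_arm: Moves the arm, as the interface text tells. Its arguments: {"type":"object","properties":{"motion":{"type":"array","items":{"type":"object","properties":{"dp":{"type":"array","items":{"type":"number"}},"rot":{"type":"array","items":{"type":"number"}},"grip":{"type":"number"}}}},"force":{"type":"number"}},"required":["motion"]}

```bash
mkdir -p pics
python3 - <<'E'
from plant import r
import cv2,numpy as np,pickle
o=r.observe();print({k:np.round(v,3).tolist() for k,v in o.items()})
for n in("scene","top"):
    s=r.snapshot(n);cv2.imwrite(f"pics/{n}0.png",s["frame"]);pickle.dump(s,open(f"{n}0.pkl","wb"))
    print(n,np.round(s["mtx"],1).tolist(),np.round(s["dist_coeffs"],3),np.round(s["R"],3).tolist(),np.round(s["t"],3))
E
```

```text
{'time': 0.0, 'q': [-1.367, 0.424, 1.631, -0.0, 1.089, -0.019], 'qvel': [-0.0, -0.001, -0.002, -0.0, -0.0, 0.0], 'tau': [-0.003, -55.74, -28.175, -0.0, 0.007, 0.0], 'position': [0.138, -0.609, 0.231], 'orientation': [[0.975, 0.221, -0.0], [0.221, -0.975, 0.002], [0.0, -0.002, -1.0]], 'wrist_force': [-0.312, 0.658, -0.763], 'torque': [0.036, -0.009, 0.003], 'finger_force': 0.0, 'finger_gap': 0.996}
scene [[446.7, 0.0, 289.0], [0.0, 446.7, 209.9], [0.0, 0.0, 1.0]] [-0.132  0.     0.     0.     0.   ] [[-0.809, -0.587, 0.018], [-0.43, 0.57, -0.7], [0.401, -0.575, -0.714]] [0.422 0.341 0.896]
top [[453.2, 0.0, 285.3], [0.0, 453.2, 214.8], [0.0, 0.0, 1.0]] [-0.099  0.     0.     0.     0.   ] [[-0.024, -1.0, -0.009], [-0.986, 0.025, -0.167], [0.167, 0.005, -0.986]] [-0.024  0.564  1.264]
```

View pics/scene0.png

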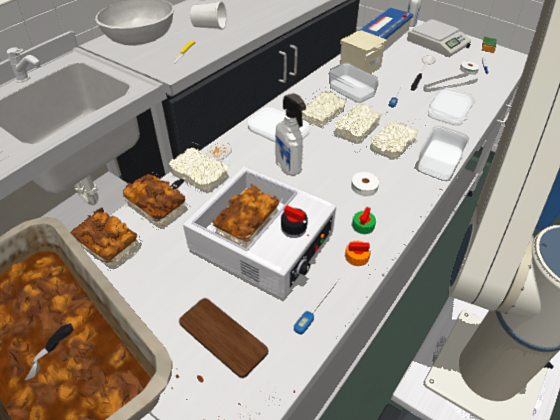

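View pics/top0.png

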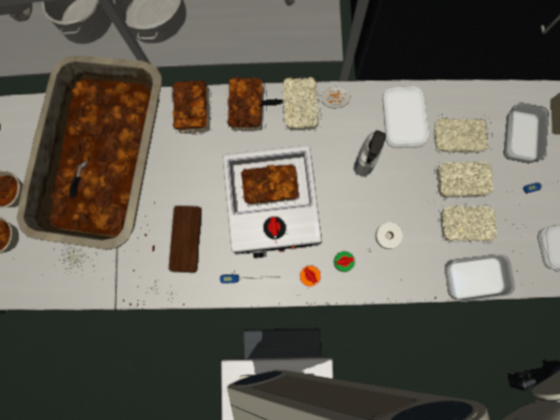

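The scene view shows the warmer with the black cap at (294,219). The top view has the warmer at (272,200), the black cap at (275,228), the board at (185,238), the label roll at (389,235) and the thermometer at (230-280,279).
Things that could be taken for the cap (top view): black (275,228) on the warmer, orange (310,275) and green (344,261) on the table. I choose the black one on the warmer.

```bash
cat > h.py <<'E'
import cv2,numpy as np,pickle
def ray(s,uv,z):
    n=cv2.undistortPoints(np.array([[uv]],float),s["mtx"],s["dist_coeffs"])[0,0]
    R,t=np.array(s["R"]),np.array(s["t"]);c=-R.T@t;d=R.T@np.array([n[0],n[1],1])
    return c+d*(z-c[2])/d[2]
E
python3 - <<'E'
from h import *
s=pickle.load(open("top0.pkl","rb"));f=s["frame"]
c=cv2.resize(f[130:290,155:335],None,fx=4,fy=4,interpolation=cv2.INTER_CUBIC)[:600,:];cv2.imwrite("pics/crop0.png",cv2.resize(f[140:290,155:335],(720,600),interpolation=cv2.INTER_CUBIC))
for n,uv,z in[("cap",(275,228),.16),("board",(185,238),.016),("wTL",(223,153),.105),("wTR",(311,148),.105),("wBR",(321,243),.105),("wBL",(230,250),.105),("roll",(389,235),.025)]:print(n,ray(s,uv,z).round(3))
E
```

```text
cap [ 0.51 -0.01  0.16]
board [0.506 0.261 0.016]
wTL [0.736 0.135 0.105]
wTR [ 0.744 -0.115  0.105]
wBR [ 0.473 -0.134  0.105]
wBL [0.46  0.116 0.105]
roll [ 0.499 -0.34   0.025]
```

View pics/crop0.png

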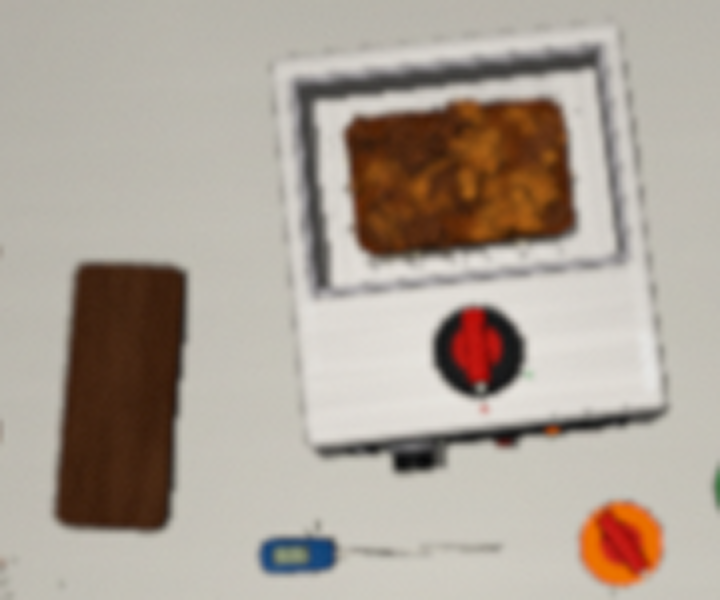

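The crop confirms the black cap with the red bar at crop (480,350), its bar pointing at the red mark, so it is locked. The orange cap at crop (620,543) is a look-alike.

```bash
cat >> h.py <<'E'
def go(o,target,yaw,n=None):
    # tool-frame shift and turn (about tool z) to get to a TCP target with the tool down and tool x at yaw (deg)
    R=np.array(o["orientation"]);d=R.T@(np.array(target)-o["position"])
    c,s=np.cos(np.radians(yaw)),np.sin(np.radians(yaw))
    Rt=np.array([[c,s,0],[s,-c,0],[0,0,-1.]])
    rv=np.degrees(cv2.Rodrigues(R.T@Rt)[0].ravel())
    return d.round(4),rv.round(2)
E
python3 - <<'E'
from h import *
from plant import r
s=pickle.load(open("top0.pkl","rb"));q=pickle.load(open("scene0.pkl","rb"))
print("top disc",ray(s,(275,227.5),.145).round(4))
print("scene disc",ray(q,(294,223),.145).round(4))
print("bar ends",ray(s,(273.5,217.5),.167),ray(s,(275.5,237.5),.167))
w=r.snapshot("wrist");print(np.round(w["mount"],3).tolist(),w["mtx"][0][0])
for a in [(0.51,-.007,.28)]:print(go(r.observe(),a,3.7))
b=[ray(s,(155+x/4,140+y/4),.016) for x,y in[(77,264),(186,268),(170,530),(58,524)]];print(np.round(b,3).tolist(),np.mean(b,0).round(3))
E
```

```text
top disc [ 0.5131 -0.0099  0.145 ]
scene disc [0.5028 0.0106 0.145 ]
bar ends [ 0.53651773 -0.00709205  0.167     ] [ 0.48361992 -0.01126733  0.167     ]
[[-0.001, -0.947, -0.322, 0.084], [1.0, -0.001, 0.0, 0.0], [-0.001, -0.322, 0.947, -0.143], [0.0, 0.0, 0.0, 1.0]] 328.34443595739367
(array([ 0.4958, -0.5051, -0.0487]), array([-0.07,  0.01,  9.07]))
[[0.604, 0.295, 0.016], [0.598, 0.212, 0.016], [0.404, 0.223, 0.016], [0.41, 0.306, 0.016]] [0.504 0.259 0.016]
```

Emit:
jog_arm([
  {"dp": [0.015,-0.015,-0.005],"rot": [0,0,0],"grip": -1},
  {"dp": [0.033,-0.0335,-0.005],"rot": [0,0,0],"grip": -1},
  {"dp": [0.033,-0.0335,-0.005],"rot": [0,0,0],"grip": -1},
  {"dp": [0.033,-0.0335,-0.005],"rot": [0,0,0],"grip": -1},
  {"dp": [0.033,-0.0335,-0.005],"rot": [0,0,0],"grip": -1},
  {"dp": [0.033,-0.0335,-0.005],"rot": [0,0,0],"grip": -1},
  {"dp": [0.033,-0.0335,-0.005],"rot": [0,0,0],"grip": -1},
  {"dp": [0.033,-0.0335,-0.005],"rot": [0,0,0],"grip": -1},
  {"dp": [0.033,-0.0335,-0.005],"rot": [0,0,0],"grip": -1},
  {"dp": [0.033,-0.0335,-0.004],"rot": [0,0,0],"grip": -1},
  {"dp": [0.033,-0.0335,0],"rot": [0,0,0],"grip": -1},
  {"dp": [0.033,-0.0335,0],"rot": [0,0,0],"grip": -1},
  {"dp": [0.033,-0.0335,0],"rot": [0,0,0],"grip": -1},
  {"dp": [0.033,-0.0335,0],"rot": [0,0,0],"grip": -1},
  {"dp": [0.033,-0.0335,0],"rot": [0,0,0],"grip": -1},
  {"dp": [0.019,-0.021,0],"rot": [0,0,3],"grip": -1},
  {"dp": [0,0,0],"rot": [0,0,3],"grip": -1},
  {"dp": [0,0,0],"rot": [0,0,3],"grip": -1},
  {"dp": [0,0,0],"rot": [0,0,0],"grip": -1},
])

```text
time: 2.05
position: [0.5096, -0.0064, 0.2803]
orientation: [[0.998, 0.066, -0.001], [0.066, -0.998, 0.0], [-0.001, -0.0, -1.0]]
wrist_force: [1.1, -0.2, -0.1]
finger_gap: 1.004
finger_force: 0.0
```

```bash
cat >> h.py <<'E'
def wrist(r,name):
    o=r.observe();s=dict(r.snapshot("wrist"))
    R=np.array(o["orientation"]);p=np.array(o["position"]);M=np.array(s["mount"])
    Rc=R@M[:3,:3];c=R@M[:3,3]+p
    s["R"]=Rc.T;s["t"]=-Rc.T@c
    cv2.imwrite(f"pics/{name}.png",s["frame"]);pickle.dump(s,open(f"{name}.pkl","wb"));return o,s
E
python3 - <<'E'
from h import *
from plant import r
o,s=wrist(r,"w1");print(o["position"].round(4) if hasattr(o["position"],'round') else o["position"],np.round(o["orientation"],3).tolist(),np.round(o["q"],2),o["wrist_force"])
E
```

```text
[ 0.5096 -0.0064  0.2803] [[0.998, 0.066, -0.001], [0.066, -0.998, 0.0], [-0.001, -0.0, -1.0]] [-0.04  0.19  1.83  0.    1.11  1.47] [ 1.06075004 -0.15681329 -0.1204472 ]
```

View pics/w1.png

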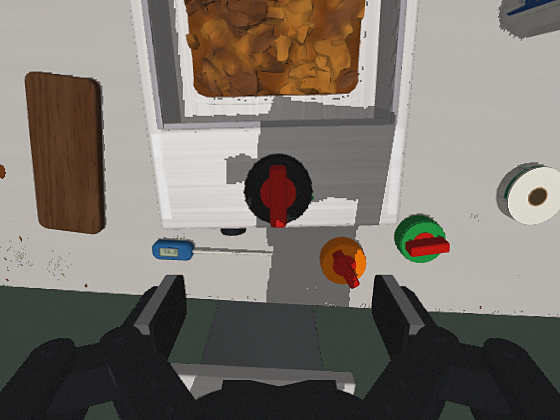

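The wrist view shows the black cap at (279,190) with its bar along the image column, the board at (65,152), and orange (343,260) and green (420,240) look-alikes.

Run:
```python
from h import *
s=pickle.load(open("w1.pkl","rb"));f=s["frame"].astype(int)
roi=np.zeros(f.shape[:2],bool);roi[150:229,235:320]=1
red=(f[...,2]>f[...,1]+60)&roi
blk=((f.max(2)<60)|red)&roi
n,l,st,ce=cv2.connectedComponentsWithStats(red.astype('uint8'));i=1+st[1:,4].argmax();print("red",st[i],ce[i])
n,l2,st2,ce2=cv2.connectedComponentsWithStats(blk.astype('uint8'));j=1+st2[1:,4].argmax();print("blk",st2[j],ce2[j])
x,y,w,h,_=st2[j]
print("disc centre by cols", ray(s,(x+w/2-.5,190),.145).round(4))
# backproject red bright (bar top) rows
for row in range(164,228,6):
    c=np.where(l[row]==i)[0]
    if len(c):print(row,c.min(),c.max(),f[row,int(c.mean())],ray(s,(c.min(),row),.167)[:2].round(4),ray(s,(c.max(),row),.167)[:2].round(4))
def px(P):return cv2.projectPoints(np.array([P],float),cv2.Rodrigues(s["R"])[0],s["t"],s["mtx"],s["dist_coeffs"])[0].ravel()
# fit disc top outline model: compare black bbox with skirt+disc circles for centre guess
from scipy.optimize import least_squares
def bb(c):
    a=np.linspace(0,2*np.pi,180);P=np.concatenate([np.c_[c[0]+.03*np.cos(a),c[1]+.03*np.sin(a),np.full(180,z)] for z in(.117,.145)])
    u=cv2.projectPoints(P,cv2.Rodrigues(s["R"])[0],s["t"],s["mtx"],s["dist_coeffs"])[0][:,0];return np.r_[u.min(0),u.max(0)]
m=bb((.512,-.008));print("model bbox",m,"seen",x-.5,y-.5,x+w-.5,y+h-.5)
r=least_squares(lambda c:(bb(c)-np.array([x-.5,y-.5,x+w-.5,y+h-.5]))[:3],[.51,-.008],diff_step=1e-3,x_scale=.01);print(r.x,r.fun)
```

```text
red [ 260  165   36   63 1413] [277.61995754 194.96886058]
blk [ 244  154   69   74 3715] [277.88102288 189.17550471]
disc centre by cols [ 0.5178 -0.0055  0.145 ]
170 270 285 [14 17 96] [0.5397 0.0022] [ 0.5404 -0.0096]
176 269 285 [ 21  24 104] [0.5348 0.0028] [ 0.5356 -0.0099]
182 264 291 [ 20  22 104] [0.5296 0.0065] [ 0.531  -0.0151]
188 261 294 [ 19  19 103] [0.5245 0.0086] [ 0.5263 -0.0178]
194 261 295 [ 26  25 105] [0.5195 0.0084] [ 0.5213 -0.019 ]
200 262 293 [ 19  23 104] [0.5145 0.0073] [ 0.5162 -0.0178]
206 267 288 [ 15  18 102] [0.5097 0.003 ] [ 0.5108 -0.0142]
212 270 285 [ 10  11 100] [5.046e-01 3.000e-04] [ 0.5054 -0.0121]
218 270 285 [11 14 99] [ 0.4994 -0.    ] [ 0.5002 -0.0124]
224 271 285 [ 25  29 190] [ 0.4941 -0.0012] [ 0.4949 -0.0128]
model bbox [246.37954138 157.1913786  314.52721236 228.19343917] seen 243.5 153.5 312.5 227.5
[ 0.51530975 -0.00562122] [ 0.29543697 -0.02080158 -0.29538836]
```

Emit:
jog_arm([
  {"dp": [0.0055,-0.0005,0.02],"rot": [0,0,0],"grip": 0},
  {"dp": [0,0,0.025],"rot": [0,0,0],"grip": 0},
  {"dp": [0,0,0.025],"rot": [0,0,0],"grip": 0},
  {"dp": [0,0,0.02],"rot": [0,0,0],"grip": 0},
  {"dp": [0,0,0.015],"rot": [0,0,0],"grip": 0},
  {"dp": [0,0,0.01],"rot": [0,0,0],"grip": 0},
  {"dp": [0,0,0.005],"rot": [0,0,0],"grip": 0},
  {"dp": [0,0,0],"rot": [0,0,0],"grip": 0},
], force=20)

```text
time: 2.9
position: [0.5155, -0.0066, 0.1601]
orientation: [[0.998, 0.066, -0.001], [0.066, -0.998, 0.0], [-0.001, -0.0, -1.0]]
wrist_force: [-1.0, 0.6, -0.4]
finger_gap: 0.498
finger_force: 0.0
```

Run:
```python
from h import *
from plant import r
o,s=wrist(r,"w2");print(go(o,(.515,-.0055,.149),3.8),o["wrist_force"])
```

```text
(array([-0.0004, -0.0011,  0.0111]), array([-0.  ,  0.03, -0.02])) [-1.01488488  0.5940374  -0.44898352]
```

View pics/w2.png

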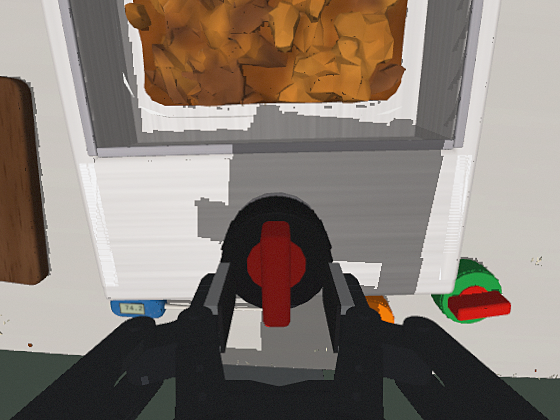

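The gripper straddles the bar, which is centred at column 276; the pads' middle is at about 281, so the bar lies slightly to the left.

Run:
```python
from h import *
from plant import r
s=pickle.load(open("w2.pkl","rb"));f=s["frame"].astype(int);o=r.observe()
R=np.array(o["orientation"]);p=np.array(o["position"])
red=(f[...,2]>f[...,1]+50)
for row in(226,232,238,290,296,302,308,314,320,324,328,332):
    c=np.where(red[row,240:310])[0]+240
    if len(c):
        a,b=[R.T@(ray(s,(k,row),.167)-p) for k in(c.min()-.5,c.max()+.5)];print(row,c.min(),c.max(),(a*1000).round(1),(b*1000).round(1))
```

```text
226 262 288 [30.  -7.5 -6.4] [30.   4.5 -6.4]
232 262 289 [27.1 -7.5 -6.4] [27.1  5.  -6.4]
238 261 289 [24.2 -8.  -6.4] [24.2  5.  -6.4]
290 262 289 [-2.7 -8.1 -6.4] [-2.8  5.3 -6.4]
296 262 289 [-6.1 -8.1 -6.4] [-6.1  5.3 -6.4]
302 262 289 [-9.4 -8.2 -6.4] [-9.5  5.3 -6.4]
308 263 289 [-12.9  -7.8  -6.4] [-12.9   5.4  -6.4]
314 263 289 [-16.3  -7.8  -6.4] [-16.4   5.4  -6.4]
320 263 289 [-19.9  -7.9  -6.4] [-19.9   5.4  -6.4]
324 265 288 [-22.2  -7.   -6.4] [-22.3   5.   -6.4]
```

Run:
```python
from h import *
from plant import r
from scipy.optimize import least_squares
s=pickle.load(open("w2.pkl","rb"));f=s["frame"].astype(int);o=r.observe()
R=np.array(o["orientation"]);p=np.array(o["position"])
red=(f[...,2]>f[...,1]+50)
rows=[k for k in range(225,320) if red[k,256]];print("col256 rows",rows[0],rows[-1],"col 296",[k for k in range(225,320) if red[k,296]][::100],[k for k in range(225,320) if red[k,296]][-1])
col=np.where(red[200:345,270:284].any(1))[0]+200;print("bar rows",col[0],col[-1])
pts=[]
for row in range(238,292,3):
    c=np.where(red[row,235:320])[0]+235
    if c.min()<258:pts.append((c.min()-.5,row))
    if c.max()>294:pts.append((c.max()+.5,row))
for z in(.145,.147):
    P=np.array([R.T@(ray(s,u,z)-p) for u in pts])[:,:2]*1000
    q=least_squares(lambda v:np.hypot(*(P-v[:2]).T)-v[2],[0,0,17],loss="soft_l1");print(z,q.x.round(2),np.abs(q.fun).max())
for row in(col[0],col[-1]):
  for z in(.145,.167):print(row,z,(R.T@(ray(s,(277,row),z)-p)*1000).round(1))
```

```text
col256 rows 245 283 col 296 [245] 283
bar rows 221 326
0.145 [-0.98 -1.41 15.88] 0.4688739973220155
0.147 [ 0.09 -1.39 15.68] 0.4628756854293048
221 0.145 [24.1 -0.7 15.6]
221 0.167 [32.4 -0.6 -6.4]
326 0.145 [-40.8  -0.9  15.6]
326 0.167 [-23.4  -0.8  -6.4]
```

Emit:
jog_arm([
  {"dp": [0,-0.0013,0.005],"rot": [0,0,0],"grip": 0},
  {"dp": [0,0,0.006],"rot": [0,0,0],"grip": 0.3},
  {"dp": [0,0,0],"rot": [0,0,0],"grip": 0.6},
  {"dp": [0,0,0],"rot": [0,0,0],"grip": 0.75},
  {"dp": [0,0,0],"rot": [0,0,0],"grip": 1},
  {"dp": [0,0,0],"rot": [0,0,0],"grip": 1},
  {"dp": [0,0,0],"rot": [0,0,0],"grip": 1},
  {"dp": [0,0,0],"rot": [0,0,0],"grip": 1},
], force=20)

```text
time: 3.75
position: [0.5153, -0.0052, 0.1491]
orientation: [[0.998, 0.066, -0.001], [0.066, -0.998, 0.0], [-0.001, -0.0, -1.0]]
wrist_force: [-0.8, 0.7, -5.8]
finger_gap: 0.155
finger_force: 22.9
```

Emit:
jog_arm([
  {"dp": [0,0,0.0005],"rot": [0,0,0],"grip": 1},
  {"dp": [0,0,0.0005],"rot": [0,0,0],"grip": 1},
  {"dp": [0,0,0.0005],"rot": [0,0,0],"grip": 1},
  {"dp": [0,0,0.0005],"rot": [0,0,0],"grip": 1},
  {"dp": [0,0,0],"rot": [0,0,0],"grip": 1},
], force=60)

```text
time: 4.25
position: [0.5158, -0.0053, 0.1475]
orientation: [[0.998, 0.066, 0.0], [0.066, -0.998, -0.0], [0.0, 0.0, -1.0]]
wrist_force: [-1.9, 0.8, 3.9]
finger_gap: 0.142
finger_force: 62.8
```

Emit:
jog_arm([
  {"dp": [0,0,0.0005],"rot": [0,0,0],"grip": 1},
  {"dp": [0,0,0.0005],"rot": [0,0,0],"grip": 1},
  {"dp": [0,0,0.0005],"rot": [0,0,0],"grip": 1},
  {"dp": [0,0,0.0005],"rot": [0,0,0],"grip": 1},
  {"dp": [0,0,0],"rot": [0,0,0],"grip": 1},
], force=60)

```text
time: 4.75
position: [0.5158, -0.0053, 0.1453]
orientation: [[0.998, 0.066, 0.0], [0.066, -0.998, -0.0], [0.0, 0.0, -1.0]]
wrist_force: [-2.0, -0.2, 3.4]
finger_gap: 0.149
finger_force: 62.9
```

Emit:
jog_arm([
  {"dp": [0,0,0.0005],"rot": [0,0,0],"grip": 1},
  {"dp": [0,0,0.0005],"rot": [0,0,0],"grip": 1},
  {"dp": [0,0,0.0005],"rot": [0,0,0],"grip": 1},
  {"dp": [0,0,0],"rot": [0,0,0],"grip": 1},
])

```text
time: 5.15
position: [0.5159, -0.0053, 0.1446]
orientation: [[0.998, 0.066, 0.0], [0.066, -0.998, -0.0], [0.0, 0.0, -1.0]]
wrist_force: [-4.5, -0.1, 11.6]
finger_gap: 0.146
finger_force: 64.3
```

Emit:
jog_arm([
  {"dp": [0,0,-0.0002],"rot": [0,0,-2],"grip": 1},
  {"dp": [0,0,0],"rot": [0,0,-3],"grip": 1},
  {"dp": [0,0,0],"rot": [0,0,-3],"grip": 1},
  {"dp": [0,0,0],"rot": [0,0,-3],"grip": 1},
  {"dp": [0,0,0],"rot": [0,0,-3],"grip": 1},
  {"dp": [0,0,0],"rot": [0,0,0],"grip": 1},
])

```text
time: 5.75
position: [0.5166, -0.0052, 0.1446]
orientation: [[0.952, 0.307, 0.002], [0.307, -0.952, 0.0], [0.002, 0.001, -1.0]]
wrist_force: [-0.2, 0.3, 6.1]
finger_gap: 0.145
finger_force: 63.4
```

```bash
cat > st.py <<'E'
from plant import r
import numpy as np
o=r.observe();R=np.array(o["orientation"])
print("pos",np.round(o["position"],4),"yaw",np.degrees(np.arctan2(R[1,0],R[0,0])).round(2),"F",np.round(o["wrist_force"],2),"T",np.round(o["torque"],3),"q6",round(float(o["q"][5]),2),"gap",round(float(o["finger_gap"]),3))
E
python3 st.py
```

```text
pos [ 0.5166 -0.0052  0.1446] yaw 17.85 F [-0.24  0.31  6.1 ] T [0.104 0.136 0.036] q6 1.23 gap 0.145
```

Emit:
jog_arm([
  {"dp": [0,0,0.0001],"rot": [0,0,-3],"grip": 1},
  {"dp": [0,0,0],"rot": [0,0,-3],"grip": 1},
  {"dp": [0,0,0],"rot": [0,0,-3],"grip": 1},
  {"dp": [0,0,0],"rot": [0,0,-3],"grip": 1},
  {"dp": [0,0,0],"rot": [0,0,-3],"grip": 1},
  {"dp": [0,0,0],"rot": [0,0,-3],"grip": 1},
  {"dp": [0,0,0],"rot": [0,0,-3],"grip": 1},
  {"dp": [0,0,0],"rot": [0,0,-3],"grip": 1},
  {"dp": [0,0,0],"rot": [0,0,0],"grip": 1},
])

```text
time: 6.65
position: [0.5166, -0.0051, 0.1446]
orientation: [[0.745, 0.667, 0.002], [0.667, -0.745, 0.0], [0.002, 0.001, -1.0]]
wrist_force: [-1.4, 1.0, 7.0]
finger_gap: 0.146
finger_force: 63.6
```

```bash
python3 st.py
```

```text
pos [ 0.5166 -0.0051  0.1446] yaw 41.85 F [-1.42  1.05  7.01] T [0.208 0.186 0.04 ] q6 0.81 gap 0.146
```

Emit:
jog_arm([
  {"dp": [0,0,0],"rot": [0,0,-1.5],"grip": 1},
  {"dp": [0,0,0],"rot": [0,0,-1.5],"grip": 1},
  {"dp": [0,0,0],"rot": [0,0,-1.5],"grip": 1},
  {"dp": [0,0,0],"rot": [0,0,-1],"grip": 1},
  {"dp": [0,0,0],"rot": [0,0,-1],"grip": 1},
  {"dp": [0,0,0],"rot": [0,0,-1],"grip": 1},
  {"dp": [0,0,0],"rot": [0,0,0],"grip": 1},
])

```text
time: 7.35
position: [0.5166, -0.0051, 0.1446]
orientation: [[0.652, 0.758, 0.002], [0.758, -0.652, 0.0], [0.002, 0.001, -1.0]]
wrist_force: [-1.1, 1.1, 7.5]
finger_gap: 0.147
finger_force: 63.6
```

```bash
python3 st.py
```

```text
pos [ 0.5166 -0.0051  0.1446] yaw 49.28 F [-1.06  1.12  7.53] T [ 0.192  0.268 -0.038] q6 0.68 gap 0.147
```

Emit:
jog_arm([
  {"dp": [0,0,0],"rot": [0,0,-1],"grip": 1},
  {"dp": [0,0,0],"rot": [0,0,-1],"grip": 1},
  {"dp": [0,0,0],"rot": [0,0,-1],"grip": 1},
])

```text
time: 7.65
position: [0.5166, -0.0051, 0.1446]
orientation: [[0.612, 0.791, 0.002], [0.791, -0.612, 0.0], [0.002, 0.001, -1.0]]
wrist_force: [-0.9, 1.7, 7.6]
finger_gap: 0.146
finger_force: 63.6
```

```bash
python3 st.py
```

```text
pos [ 0.5166 -0.0051  0.1446] yaw 52.28 F [-0.92  1.69  7.58] T [ 0.235  0.217 -0.079] q6 0.62 gap 0.146
```

Emit:
jog_arm([
  {"dp": [0,0,0],"rot": [0,0,-1],"grip": 1},
  {"dp": [0,0,0],"rot": [0,0,-1],"grip": 1},
  {"dp": [0,0,0],"rot": [0,0,-0.5],"grip": 1},
])

```text
time: 7.95
position: [0.5165, -0.0051, 0.1446]
orientation: [[0.577, 0.817, 0.002], [0.817, -0.577, 0.0], [0.001, 0.001, -1.0]]
wrist_force: [-0.8, 1.3, 7.3]
finger_gap: 0.149
finger_force: 63.6
```

```bash
python3 st.py
```

```text
pos [ 0.5165 -0.0051  0.1446] yaw 54.78 F [-0.76  1.32  7.34] T [ 0.241  0.27  -0.071] q6 0.58 gap 0.149
```

Emit:
jog_arm([
  {"dp": [0,0,0],"rot": [0,0,-1],"grip": 1},
  {"dp": [0,0,0],"rot": [0,0,-1],"grip": 1},
  {"dp": [0,0,0],"rot": [0,0,-1],"grip": 1},
])

```text
time: 8.25
position: [0.5165, -0.005, 0.1446]
orientation: [[0.533, 0.846, 0.002], [0.846, -0.533, 0.0], [0.001, 0.001, -1.0]]
wrist_force: [-1.4, 1.8, 8.8]
finger_gap: 0.144
finger_force: 63.6
```

```bash
python3 st.py
```

```text
pos [ 0.5165 -0.005   0.1446] yaw 57.78 F [-1.45  1.76  8.8 ] T [ 0.327  0.274 -0.139] q6 0.53 gap 0.144
```

Emit:
jog_arm([
  {"dp": [0,0,0],"rot": [0,0,-1],"grip": 1},
  {"dp": [0,0,0],"rot": [0,0,-0.5],"grip": 1},
])

```text
time: 8.45
position: [0.5165, -0.005, 0.1446]
orientation: [[0.511, 0.86, 0.002], [0.86, -0.511, 0.0], [0.001, 0.001, -1.0]]
wrist_force: [-1.1, 1.3, 9.1]
finger_gap: 0.151
finger_force: 63.6
```

```bash
python3 st.py
```

```text
pos [ 0.5165 -0.005   0.1446] yaw 59.28 F [-1.05  1.31  9.08] T [ 0.311  0.348 -0.04 ] q6 0.5 gap 0.151
```

Emit:
jog_arm([
  {"dp": [0,0,0],"rot": [0,0,-1],"grip": 1},
  {"dp": [0,0,0],"rot": [0,0,-1],"grip": 1},
  {"dp": [0,0,0],"rot": [0,0,-0.5],"grip": 1},
])

```text
time: 8.75
position: [0.5165, -0.005, 0.1446]
orientation: [[0.473, 0.881, 0.002], [0.881, -0.473, 0.001], [0.001, 0.001, -1.0]]
wrist_force: [-1.1, 3.1, 8.2]
finger_gap: 0.148
finger_force: 63.6
```

```bash
python3 st.py
```

```text
pos [ 0.5165 -0.005   0.1446] yaw 61.77 F [-1.08  3.14  8.18] T [ 0.362  0.293 -0.079] q6 0.46 gap 0.148
```

Emit:
jog_arm([
  {"dp": [0,0,0],"rot": [0,0,-1],"grip": 1},
  {"dp": [0,0,0],"rot": [0,0,-1],"grip": 1},
  {"dp": [0,0,0],"rot": [0,0,-0.5],"grip": 1},
])

```text
time: 9.05
position: [0.5165, -0.0049, 0.1446]
orientation: [[0.434, 0.901, 0.002], [0.901, -0.434, 0.001], [0.001, 0.001, -1.0]]
wrist_force: [-2.1, 2.8, 7.7]
finger_gap: 0.148
finger_force: 63.6
```

```bash
python3 st.py
```

```text
pos [ 0.5165 -0.0049  0.1446] yaw 64.28 F [-2.09  2.78  7.71] T [ 0.415  0.307 -0.129] q6 0.42 gap 0.148
```

Emit:
jog_arm([
  {"dp": [0.0002,-0.0003,0],"rot": [0,0,-1],"grip": 1},
  {"dp": [0,0,0],"rot": [0,0,-1],"grip": 1},
])

```text
time: 9.25
position: [0.5164, -0.0048, 0.1446]
orientation: [[0.402, 0.916, 0.002], [0.916, -0.402, 0.0], [0.001, 0.002, -1.0]]
wrist_force: [-0.9, 1.4, 7.6]
finger_gap: 0.143
finger_force: 63.6
```

```bash
python3 st.py
```

```text
pos [ 0.5164 -0.0048  0.1446] yaw 66.29 F [-0.91  1.42  7.64] T [ 0.12   0.275 -0.095] q6 0.38 gap 0.143
```

Emit:
jog_arm([
  {"dp": [0,0,0],"rot": [0,0,-1],"grip": 1},
  {"dp": [0,0,0],"rot": [0,0,-1],"grip": 1},
  {"dp": [0,0,0],"rot": [0,0,-0.5],"grip": 1},
])

```text
time: 9.55
position: [0.5164, -0.0048, 0.1446]
orientation: [[0.362, 0.932, 0.002], [0.932, -0.362, 0.0], [0.001, 0.002, -1.0]]
wrist_force: [-0.9, 1.3, 7.8]
finger_gap: 0.143
finger_force: 63.6
```

```bash
python3 st.py
```

```text
pos [ 0.5164 -0.0048  0.1446] yaw 68.78 F [-0.92  1.32  7.78] T [ 0.196  0.267 -0.099] q6 0.34 gap 0.143
```

Emit:
jog_arm([
  {"dp": [0,0,0],"rot": [0,0,-1],"grip": 1},
  {"dp": [0,0,0],"rot": [0,0,-1],"grip": 1},
  {"dp": [0,0,0],"rot": [0,0,-0.5],"grip": 1},
])

```text
time: 9.85
position: [0.5164, -0.0048, 0.1446]
orientation: [[0.321, 0.947, 0.002], [0.947, -0.321, 0.0], [0.001, 0.002, -1.0]]
wrist_force: [-0.2, 1.2, 8.3]
finger_gap: 0.148
finger_force: 63.6
```

```bash
python3 st.py
```

```text
pos [ 0.5164 -0.0048  0.1446] yaw 71.28 F [-0.21  1.15  8.33] T [ 0.214  0.18  -0.068] q6 0.29 gap 0.148
```

Emit:
jog_arm([
  {"dp": [0,0,0],"rot": [0,0,-1],"grip": 1},
  {"dp": [0,0,0],"rot": [0,0,-1],"grip": 1},
  {"dp": [0,0,0],"rot": [0,0,-0.5],"grip": 1},
])

```text
time: 10.15
position: [0.5165, -0.0048, 0.1446]
orientation: [[0.279, 0.96, 0.002], [0.96, -0.279, 0.0], [0.001, 0.002, -1.0]]
wrist_force: [-1.0, 0.8, 6.9]
finger_gap: 0.147
finger_force: 63.6
```

```bash
python3 st.py
```

```text
pos [ 0.5165 -0.0048  0.1446] yaw 73.78 F [-1.02  0.79  6.9 ] T [ 0.182  0.199 -0.123] q6 0.25 gap 0.147
```

Emit:
jog_arm([
  {"dp": [0,0,0],"rot": [0,0,-1],"grip": 1},
  {"dp": [0,0,0],"rot": [0,0,-1],"grip": 1},
])

```text
time: 10.35
position: [0.5165, -0.0048, 0.1446]
orientation: [[0.245, 0.969, 0.002], [0.969, -0.245, 0.0], [0.001, 0.002, -1.0]]
wrist_force: [-0.3, 0.1, 7.6]
finger_gap: 0.147
finger_force: 63.6
```

```bash
python3 st.py
```

```text
pos [ 0.5165 -0.0048  0.1446] yaw 75.79 F [-0.26  0.15  7.6 ] T [ 0.107  0.217 -0.066] q6 0.22 gap 0.147
```

Emit:
jog_arm([
  {"dp": [0,0,0],"rot": [0,0,-1],"grip": 1},
  {"dp": [0,0,0],"rot": [0,0,-1],"grip": 1},
])

```text
time: 10.55
position: [0.5165, -0.0048, 0.1446]
orientation: [[0.212, 0.977, 0.002], [0.977, -0.212, 0.0], [0.001, 0.002, -1.0]]
wrist_force: [-1.5, 1.9, 7.4]
finger_gap: 0.147
finger_force: 63.6
```

```bash
python3 st.py
```

```text
pos [ 0.5165 -0.0048  0.1446] yaw 77.78 F [-1.46  1.93  7.45] T [ 0.302  0.238 -0.067] q6 0.18 gap 0.147
```

Emit:
jog_arm([
  {"dp": [0,0,0],"rot": [0,0,-1],"grip": 1},
  {"dp": [0,0,0],"rot": [0,0,-1],"grip": 1},
])

```text
time: 10.75
position: [0.5163, -0.0046, 0.1446]
orientation: [[0.178, 0.984, 0.002], [0.984, -0.178, 0.001], [0.001, 0.002, -1.0]]
wrist_force: [-2.0, 2.5, 8.6]
finger_gap: 0.147
finger_force: 63.8
```

```bash
python3 st.py
```

```text
pos [ 0.5163 -0.0046  0.1446] yaw 79.75 F [-1.96  2.45  8.64] T [ 0.456  0.346 -0.381] q6 0.15 gap 0.147
```

Emit:
jog_arm([
  {"dp": [0,0,0],"rot": [0,0,1],"grip": 1},
  {"dp": [0,0,0],"rot": [0,0,0],"grip": 1},
])

```text
time: 10.95
position: [0.5163, -0.0046, 0.1446]
orientation: [[0.196, 0.981, 0.002], [0.981, -0.196, 0.001], [0.001, 0.002, -1.0]]
wrist_force: [-0.7, 2.0, 7.3]
finger_gap: 0.144
finger_force: 63.6
```

```bash
python3 st.py
```

```text
pos [ 0.5163 -0.0046  0.1446] yaw 78.71 F [-0.7   1.97  7.26] T [ 0.383  0.303 -0.128] q6 0.16 gap 0.144
```

Stop felt at about 79.5° and eased back 1°. Now lifting in small steps.

Emit:
jog_arm([
  {"dp": [0,0,-0.001],"rot": [0,0,0],"grip": 1},
  {"dp": [0,0,-0.001],"rot": [0,0,0],"grip": 1},
  {"dp": [0,0,-0.001],"rot": [0,0,0],"grip": 1},
  {"dp": [0,0,-0.001],"rot": [0,0,0],"grip": 1},
  {"dp": [0,0,0],"rot": [0,0,0],"grip": 1},
])

```text
time: 11.45
position: [0.5156, -0.0049, 0.148]
orientation: [[0.195, 0.981, 0.0], [0.981, -0.195, 0.0], [0.0, 0.0, -1.0]]
wrist_force: [0.1, 2.9, 3.0]
finger_gap: 0.144
finger_force: 62.7
```

```bash
python3 st.py
```

```text
pos [ 0.5156 -0.0049  0.148 ] yaw 78.76 F [0.13 2.85 3.03] T [ 0.526 -0.063 -0.035] q6 0.16 gap 0.144
```

Emit:
jog_arm([
  {"dp": [0,0,-0.001],"rot": [0,0,0],"grip": 1},
  {"dp": [0,0,-0.001],"rot": [0,0,0],"grip": 1},
  {"dp": [0,0,0],"rot": [0,0,0],"grip": 1},
])

```text
time: 11.75
position: [0.5153, -0.005, 0.15]
orientation: [[0.195, 0.981, -0.0], [0.981, -0.195, -0.0], [-0.0, -0.0, -1.0]]
wrist_force: [0.0, 2.0, 2.6]
finger_gap: 0.146
finger_force: 62.7
```

```bash
python3 st.py
```

```text
pos [ 0.5153 -0.005   0.15  ] yaw 78.76 F [0.05 2.01 2.62] T [ 0.418 -0.009 -0.023] q6 0.16 gap 0.146
```

It moves freely past the locked height. Continuing the lift.

Emit:
jog_arm([
  {"dp": [0,0,-0.0015],"rot": [0,0,0],"grip": 1},
  {"dp": [0,0,-0.0015],"rot": [0,0,0],"grip": 1},
  {"dp": [0,0,-0.002],"rot": [0,0,0],"grip": 1},
  {"dp": [0,0,0],"rot": [0,0,0],"grip": 1},
])

```text
time: 12.15
position: [0.5153, -0.0051, 0.155]
orientation: [[0.195, 0.981, -0.0], [0.981, -0.195, -0.0], [-0.0, -0.0, -1.0]]
wrist_force: [-0.4, 0.3, -1.0]
finger_gap: 0.147
finger_force: 62.4
```

```bash
python3 st.py
```

```text
pos [ 0.5153 -0.0051  0.155 ] yaw 78.77 F [-0.36  0.35 -0.98] T [ 0.042  0.064 -0.032] q6 0.16 gap 0.147
```

Emit:
jog_arm([
  {"dp": [0,0,-0.005],"rot": [0,0,0],"grip": 1},
  {"dp": [0,0,-0.01],"rot": [0,0,0],"grip": 1},
  {"dp": [0,0,-0.015],"rot": [0,0,0],"grip": 1},
  {"dp": [0,0,-0.02],"rot": [0,0,0],"grip": 1},
  {"dp": [0,0,-0.02],"rot": [0,0,0],"grip": 1},
  {"dp": [0,0,-0.02],"rot": [0,0,0],"grip": 1},
  {"dp": [0,0,0],"rot": [0,0,4],"grip": 1},
  {"dp": [0,0,0],"rot": [0,0,8],"grip": 1},
  {"dp": [0,0,0],"rot": [0,0,8],"grip": 1},
  {"dp": [0,0,0],"rot": [0,0,8],"grip": 1},
  {"dp": [0,0,0],"rot": [0,0,8],"grip": 1},
  {"dp": [0,0,0],"rot": [0,0,8],"grip": 1},
  {"dp": [0,0,0],"rot": [0,0,8],"grip": 1},
  {"dp": [0,0,0],"rot": [0,0,8],"grip": 1},
  {"dp": [0,0,0],"rot": [0,0,0],"grip": 1},
])

```text
time: 13.65
position: [0.5156, -0.005, 0.2457]
orientation: [[0.947, 0.321, 0.001], [0.321, -0.947, -0.0], [0.001, 0.0, -1.0]]
wrist_force: [0.2, 0.1, -1.0]
finger_gap: 0.143
finger_force: 62.4
```

```bash
python3 st.py
python3 - <<'E'
from h import *
from plant import r
s=pickle.load(open("top0.pkl","rb"));w=pickle.load(open("w1.pkl","rb"))
b=np.array([ray(w,u,.016) for u in[(26,72),(103,80),(104,234),(38,228)]]);print(b.round(3).tolist(),b.mean(0).round(3))
print("pan edge",ray(s,(137,240),.1),ray(s,(160,70),.1))
o=r.observe()
print(go(o,(.506,.26,.24),18.7), go(o,(.506,.26,.24),10))
E
```

```text
pos [ 0.5156 -0.005   0.2457] yaw 18.7 F [ 0.23  0.13 -0.99] T [ 0.007 -0.03   0.013] q6 1.21 gap 0.143
[[0.606, 0.295, 0.016], [0.602, 0.205, 0.016], [0.406, 0.223, 0.016], [0.409, 0.313, 0.016]] [0.506 0.259 0.016]
pan edge [0.49350678 0.37721655 0.1       ] [1.00430461 0.32747653 0.1       ]
(array([ 0.0759, -0.2541,  0.0056]), array([ 0.02, -0.04, -0.  ])) (array([ 0.0759, -0.2541,  0.0056]), array([ 0.02, -0.04,  8.7 ]))
```

Emit:
jog_arm([
  {"dp": [0.0035,-0.012,0],"rot": [0,0,0],"grip": 1},
  {"dp": [0.0095,-0.032,0],"rot": [0,0,0],"grip": 1},
  {"dp": [0.0095,-0.032,0],"rot": [0,0,0],"grip": 1},
  {"dp": [0.0095,-0.032,0],"rot": [0,0,0],"grip": 1},
  {"dp": [0.0095,-0.032,0],"rot": [0,0,0],"grip": 1},
  {"dp": [0.0095,-0.032,0],"rot": [0,0,0],"grip": 1},
  {"dp": [0.0095,-0.032,0],"rot": [0,0,0],"grip": 1},
  {"dp": [0.0095,-0.032,0],"rot": [0,0,0],"grip": 1},
  {"dp": [0.006,-0.018,0.01],"rot": [0,0,0],"grip": 1},
  {"dp": [0,0,0.03],"rot": [0,0,0],"grip": 1},
  {"dp": [0,0,0.035],"rot": [0,0,0],"grip": 1},
  {"dp": [0,0,0.035],"rot": [0,0,0],"grip": 1},
  {"dp": [0,0,0.03],"rot": [0,0,0],"grip": 1},
  {"dp": [0,0,0.015],"rot": [0,0,0],"grip": 1},
  {"dp": [0,0,0],"rot": [0,0,0],"grip": 1},
])

```text
time: 15.15
position: [0.5043, 0.2599, 0.0882]
orientation: [[0.946, 0.324, -0.003], [0.324, -0.946, -0.002], [-0.004, 0.0, -1.0]]
wrist_force: [0.7, 0.4, -0.1]
finger_gap: 0.148
finger_force: 62.4
```

```bash
python3 st.py
python3 - <<'E'
from h import *
from plant import r
o,s=wrist(r,"w3")
t=r.snapshot("top");f=t["frame"]
c=f[170:295,120:290];c=cv2.resize(c,(560,412),interpolation=cv2.INTER_CUBIC)
w=cv2.resize(s["frame"],(240,180));cv2.imwrite("pics/mix3.png",np.hstack([c,cv2.copyMakeBorder(w,0,412-180,0,0,cv2.BORDER_CONSTANT)]))
E
```

```text
pos [0.5043 0.2599 0.0882] yaw 18.88 F [ 0.66  0.35 -0.07] T [-0.071 -0.059 -0.01 ] q6 1.7 gap 0.148
```

View pics/w3.png

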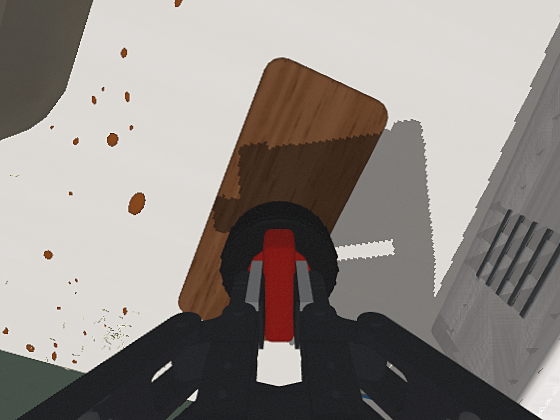

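The cap (278,255) hangs over the board, whose left edge runs (263,75)–(182,295) and right edge (386,118)–(336,215). I'll check the margin against the board's centreline.

Run:
```python
from h import *
from plant import r
w=pickle.load(open("w3.pkl","rb"));p=np.array(r.observe()["position"])
L=[ray(w,u,.016)[:2] for u in[(261,78),(184,290)]];Rr=[ray(w,u,.016)[:2] for u in[(384,122),(338,213)]]
print(np.round(L,4),np.round(Rr,4))
for a,b in(L,Rr):
    d=(b-a)/np.linalg.norm(b-a);v=p[:2]-a;print("dist mm",1000*(d[0]*v[1]-d[1]*v[0]),d)
print("far corners",ray(w,(270,57),.016),ray(w,(390,107),.016))
```

```text
[[0.5916 0.3006]
 [0.431  0.3102]] [[0.5921 0.2187]
 [0.5258 0.2234]]
dist mm 45.05264856049342 [-0.99820741  0.05984953]
dist mm -35.72412482768812 [-0.99755482  0.06988841]
far corners [0.60448838 0.29911047 0.016     ] [0.60166092 0.21897806 0.016     ]
```

Emit:
jog_arm([
  {"dp": [0.0015,-0.0043,0.005],"rot": [0,0,0],"grip": 1},
  {"dp": [0,0,0.01],"rot": [0,0,0],"grip": 1},
  {"dp": [0,0,0.01],"rot": [0,0,0],"grip": 1},
  {"dp": [0,0,0.006],"rot": [0,0,0],"grip": 1},
  {"dp": [0,0,0.003],"rot": [0,0,0],"grip": 1},
  {"dp": [0,0,0.002],"rot": [0,0,0],"grip": 1},
  {"dp": [0,0,0.001],"rot": [0,0,0],"grip": 1},
  {"dp": [0,0,0.001],"rot": [0,0,0],"grip": 1},
  {"dp": [0,0,0],"rot": [0,0,0],"grip": 1},
])

```text
time: 16.15
position: [0.5059, 0.2646, 0.052]
orientation: [[0.947, 0.322, 0.0], [0.322, -0.947, 0.0], [0.0, -0.0, -1.0]]
wrist_force: [0.0, -0.1, -0.3]
finger_gap: 0.143
finger_force: 62.4
```

```bash
python3 st.py
```

```text
pos [0.5059 0.2646 0.052 ] yaw 18.76 F [ 0.02 -0.15 -0.34] T [ 0.015 -0.023 -0.007] q6 1.7 gap 0.143
```

Emit:
jog_arm([
  {"dp": [0,0,0.0008],"rot": [0,0,0],"grip": 1},
  {"dp": [0,0,0.0008],"rot": [0,0,0],"grip": 1},
  {"dp": [0,0,0.0006],"rot": [0,0,0],"grip": 1},
  {"dp": [0,0,0.0006],"rot": [0,0,0],"grip": 1},
  {"dp": [0,0,0.0006],"rot": [0,0,0],"grip": 1},
  {"dp": [0,0,0.0006],"rot": [0,0,0],"grip": 1},
  {"dp": [0,0,0],"rot": [0,0,0],"grip": 1},
])

```text
time: 16.85
position: [0.5058, 0.2646, 0.0481]
orientation: [[0.947, 0.322, 0.0], [0.322, -0.947, 0.0], [0.0, -0.0, -1.0]]
wrist_force: [-0.8, -0.5, 3.8]
finger_gap: 0.147
finger_force: 62.9
```

```bash
python3 st.py
```

```text
pos [0.5058 0.2646 0.0481] yaw 18.77 F [-0.83 -0.51  3.76] T [-0.081  0.14  -0.027] q6 1.7 gap 0.147
```

Emit:
jog_arm([
  {"dp": [0,0,-0.0003],"rot": [0,0,0],"grip": 1},
  {"dp": [0,0,0],"rot": [0,0,0],"grip": 1},
  {"dp": [0,0,0],"rot": [0,0,0],"grip": 0.65},
  {"dp": [0,0,0],"rot": [0,0,0],"grip": 0.55},
  {"dp": [0,0,0],"rot": [0,0,0],"grip": 0.4},
  {"dp": [0,0,0],"rot": [0,0,0],"grip": 0.2},
  {"dp": [0,0,0],"rot": [0,0,0],"grip": 0},
  {"dp": [0,0,0],"rot": [0,0,0],"grip": 0},
  {"dp": [0,0,-0.005],"rot": [0,0,0],"grip": 0},
  {"dp": [0,0,-0.01],"rot": [0,0,0],"grip": 0},
  {"dp": [0,0,-0.02],"rot": [0,0,0],"grip": 0},
  {"dp": [0,0,-0.03],"rot": [0,0,0],"grip": 0},
  {"dp": [0,0,-0.04],"rot": [0,0,0],"grip": 0},
  {"dp": [0,0,-0.04],"rot": [0,0,0],"grip": 0},
  {"dp": [0,0,-0.02],"rot": [0,0,0],"grip": 0},
  {"dp": [0,0,0],"rot": [0,0,0],"grip": 0},
], force=20)

```text
time: 18.45
position: [0.5077, 0.2656, 0.2178]
orientation: [[0.947, 0.322, 0.007], [0.322, -0.947, 0.003], [0.008, -0.001, -1.0]]
wrist_force: [0.6, -0.2, 0.6]
finger_gap: 0.501
finger_force: 0.0
```

```bash
python3 st.py
python3 - <<'E'
from h import *
from plant import r
o,s=wrist(r,"w4")
E
```

```text
pos [0.5077 0.2656 0.2178] yaw 18.77 F [ 0.57 -0.2   0.62] T [-0.024 -0.02  -0.053] q6 1.7 gap 0.501
```

View pics/w4.png

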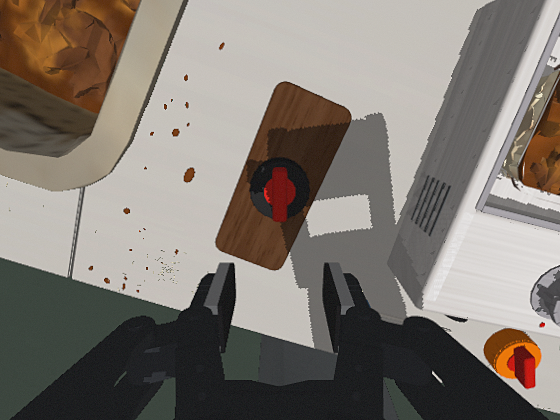

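The cap stands upright, grip up, at (279,190), inside the board's edges (about 243–315 on that row), and the gripper is clear. The bare neck shows at (548,290).

```bash
python3 -c "
from plant import r
print(r.close_job())"
```

```text
the job is handed in; nothing more can be done
None
```

The filler cap is off and standing grip up, wholly on the wooden board, with the gripper clear; the job was handed in at about 18.5 s of the 54 s, and no verdict came back.

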